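# Lock the wing cap back onto the water filter

### The arm

A 6-joint arm with a two-finger parallel gripper is mounted at the origin on a cart in front of the work surface, level with it; the furniture and walls round the work are solid. World frame = base frame: x ahead of the robot, y to its left, z up, the work surface at z = 0. Lengths are in mm, angles in rad, forces in N, time in s.
With the tool pointing down it reaches from about 275 to 750 mm from the base axis. Payload 10.2 kg.
Tool frame: the origin (TCP) lies midway between the tips of the shut fingers; the grasp point (between the pads) lies 19 mm behind it; z points along the fingers, y is the direction in which the jaws open and shut (so a half turn about z gives the same grasp; the last joint's range is limited). The gripper opens to 85 mm and grips with 20 to 120 N. Pads are 22 mm wide; open, the fingers measure 114 mm over their backs; the gripper's body (76 mm by 85 mm) begins 54 mm behind the grasp point. The pads swing forward as they close: fully open they stand 13 mm farther back than shut.
Start: joints at [-1.397, 0.313, 1.498, -0, 1.331, -0.223], TCP at [202.884, -484.22, 231.294] pointing down, gripper open.
Joint ranges: [-2.94, 2.94], [-0.97, 2.17], [0.19, 2.56], [-1.23, 4.37], [0.02, 3.11], [-2.88, 2.88]. Speed limits (rad/s): [2.39, 2.39, 3.01, 3.14, 3.14, 3.14].

### API

Orientations are given as a unit quaternion [w, x, y, z].
In Python, from rig import sense, optics, ctrl gives the robot as it stands.
- The arm moves only by the tool play_rows, never from a script. Its argument "plan" is a list of rows, each a list of 7 numbers: the shift along the world's x, y, z in mm, then the turn, a rotation vector about the world's x, y, z in rad, then the opening, from -1 (shut) to 1 (fully open), so that 0 is half open. A call has 1 to 5 rows; each row shifts and turns the pose as measured when the row begins; what a row does not reach is not made up. A row lasts 1/12 s, in which the tool goes at most 41.7 mm and 7.16 degrees, less where a joint would pass 70% of its speed; a pose out of reach is approached as far as the arm can. A call is refused whole if a number of a shift passes 41.7 or a number of a turn 0.125, either way. A call with a gripper value outside its range is refused whole. The fingers move at their own pace and stop on an object; "grip_force" is the grip in N (left out, the last holds). Time passes only in rows, so rows that do not move let the fingers close. It gives the time, the measured TCP pose, the force and the opening at its end, in the units of the state.
- sense(): the state, without advancing time (a new reading comes with each control period).
- optics.capture(name): name is "scene" or "top" or "wrist"; returns a dict with "img" (400x640x3 uint8, blue, green, red), "fx", "fy", "cx", "cy" (pixels), "dist" ([k1, k2, p1, p2, k3] as OpenCV has them; the pictures are not rectified), "world_to_cam" (4x4, takes a point from world to camera coordinates). Camera axes: x right, y up, looking along -z (the intrinsics and any distortion apply to the point x, -y, -z); pixel columns grow to the right and rows downward; lengths in mm; the calibration is good to about 2 mm. A picture is of the moment at which its call begins. There is no depth.
- ctrl.finish_job(): hands the job in, once; it reports no verdict.
The state is a dict: "time_s": time; "joints": joint angles; "dq": joint speeds; "tau": joint torques, N m; "eef_pos": TCP position; "ee_rot": TCP orientation; "force": force on the tool from outside, world axes, zero at the start; "wrist_torque": the same for the moment, N m; "grip_width": opening from 0.0 (shut) to 1.0 (fully open).
Only numpy, scipy, OpenCV 4.12 (cv2) and the standard library are available. Lean on these libraries where they do the work, as an engineer would, in place of code of your own. Each camera call takes 0.05 s, during which the arm holds its last target. There are 200 camera calls.

### The job

Refit the blue wing cap of the water filter: lift it out of its green drip ring, lower its crossbar straight down through the keyed opening in the top of the white filter housing, press lightly and turn it clockwise (seen from above), about a quarter turn, until you feel it drop into its lock, with the flange flush on the housing, and let go. The catch inside sits a little differently on every unit, so go by feel: the plastic is brittle, so press and turn gently, never force it, and leave the jars, dropper bottle and garlic where they stand.

Things in the scene. Friction and masses are not known exactly. Their poses are not given: they have to be found in the camera images.
- cap: loose blue cap, 0.08 to 0.17 kg. Origin: centre of the flange's flat underside; z up, x along the wing. Flange: disc 62 mm across, 8 mm thick (z 0 to 8 mm), on top of it the wing; below it a white shank 16 mm across, down to z = -12 mm. The same when turned half round. It starts upright, its flange on the drip ring's rim, the parts below hanging free inside
- cap_wing (a point): centre of the cap's wing (upright flat grip on the flange), 22 mm above the flange's underside; cap's axes. Wing: 46 mm long along x, 11 mm thick along y, its top 37 mm above the flange's underside
- cap_bar (a point): centre of the underside of the cap's white crossbar, 25 mm below the flange's underside; cap's axes. Crossbar: 46 mm long along x (parallel to the wing), 9 mm wide, 7 mm thick, on a thin neck below the shank
- drip_ring: green plastic ring standing on the worktop, fixed, 76 mm outside, 55 mm inside, 36 mm high; origin at the centre of its underside. The cap lifts straight up out of it
- housing: white water filter housing with a grey top plate, fixed, 170 mm (x) by 140 mm (y), 80 mm high; origin at the centre of its underside; x runs along the slot of its keyed opening; the front (dark panel with small lights) looks to -x. Brittle: all contact forces between it and the cap together must stay below 35 N
- keyhole (a point): centre of the keyed opening at the top of the housing, 80 mm above the worktop; housing's axes. Slot 52 mm long along x, 13 mm wide, with a 20 mm square in the middle for the shank, through a 6 mm plate; blue dots mark its ends. Lowered in with the wing along the slot, the crossbar lands on a hidden race while the flange is still 4 to 9 mm above the plate (differs by unit)
- catch (a point): a point on the axis 18 mm below the keyhole. The race there is sprung, about 4 N per mm, 2 N at first. The cap turns clockwise only. After 66 to 90 degrees (differs by unit) the race has a gap 3.5 mm wider than the crossbar: pressed with 5 to 10 N the bar snaps in, the pressing force falls away, the cap sinks till the flange is flush and turns no more. Unpressed, it passes the gap unnoticed
- spice_oregano: spice jar with black lid, 41 mm across, 105 mm high, loose bystander; origin at the centre of its underside
- spice_cumin: another spice jar with black lid, 41 mm across, 105 mm high, loose bystander; origin at the centre of its underside
- vanilla_drops: small brown dropper bottle, 33 mm across, 102 mm high, loose bystander; origin at the centre of its underside
- garlic: garlic bulb, 50 mm across, loose bystander; origin at its underside
Mind the look-alikes: they are no part of the job. Of the things shaped like the cap, the blue one is meant. There is more than one size of the housing; the one meant has the size given above.

How it is judged (in metres and radians):
On the way, in this order (a step that is already met when the one before it is completed fails the run):
1. the crossbar has gone down through the keyed opening: the flange is within 12 mm of the plate, centred within 5 mm, and the wing is still within 15 degrees of the slot (z of cap in the frame of keyhole below 0.012 m and horizontal distance between cap and keyhole below 0.005 m and angle between the x axis of cap and the x axis of keyhole, either way round below 0.26 rad), for 0.05 s.
2. turned until the crossbar has dropped into its lock: wing at least 55 degrees from the slot, flange flush (within 2 mm) (z of cap in the frame of keyhole below 0.002 m and horizontal distance between cap and keyhole below 0.005 m and angle between the x axis of cap and the x axis of keyhole, either way round above 0.96 rad), for 0.1 s.
At the end, for the whole second after the job is handed in: the cap is in the keyed opening (centred within 5 mm), turned at least 55 degrees from the slot, dropped into its lock with its flange flush on the plate (within 2 mm, tilted less than 3.4 degrees), at rest and released (all of step 2 and z of cap in the frame of keyhole above -0.002 m and angle between cap's own z axis and vertical below 0.06 rad and linear speed of cap below 0.01 m/s); the robot touches nothing.
It fails at once if the cap is forced: more than 35 N between cap and filter housing (its inside included) (contact force between cap and housing above 35 N).
It fails at once if a bystander (spice jar, dropper bottle, garlic) is moved by more than 30 mm (distance of any of spice_oregano, spice_cumin, vanilla_drops, garlic from where it was at the start of the episode above 0.03 m).
It also fails if it takes over 67 s, if anything falls off the work surface, if the arm or the gripper's body presses on something with over 40 N, if the wrist force passes 120 N, or if a joint passes its speed limit or range.

## Working session

There is one attempt and no reset: what is moved stays moved. The work goes in short steps, Python scripts to look and compute and a tool call to move; the robot and the scene stay as the last step left them, time stands still between calls to the robot, and variables do not carry over. Pictures are saved under pics/ and viewed, about 8 in all and at most 12, crops included, and the job is handed in when it is done.

Besides the shell and the picture viewer there is one more tool, called after "Emit:" by a JSON object that holds its "op" and its "data", one argument or row to a line. play_rows: Moves the arm, as the interface text tells. Its arguments: {"type":"object","properties":{"plan":{"type":"array"},"grip_force":{"type":"number"}},"required":["plan"]}

```bash
mkdir -p pics; cat > h.py <<'E'
import numpy as np, cv2
from rig import sense, optics, ctrl
def ray(c,uv):
    K=np.array([[c["fx"],0,c["cx"]],[0,c["fy"],c["cy"]],[0,0,1.]])
    p=cv2.undistortPoints(np.array(uv,float).reshape(-1,1,2),K,np.array(c["dist"],float)).reshape(-1,2)
    M=np.array(c["world_to_cam"]);R=M[:3,:3];o=-R.T@M[:3,3]
    d=np.c_[p[:,0],-p[:,1],-np.ones(len(p))]@R
    return o,d
def onz(c,uv,z):
    o,d=ray(c,uv); return o+d*((z-o[2])/d[:,2])[:,None]
def proj(c,P):
    K=np.array([[c["fx"],0,c["cx"]],[0,c["fy"],c["cy"]],[0,0,1.]])
    M=np.array(c["world_to_cam"]);q=np.atleast_2d(P)@M[:3,:3].T+M[:3,3]
    return cv2.projectPoints(q*[1,-1,-1],np.zeros(3),np.zeros(3),K,np.array(c["dist"],float))[0].reshape(-1,2)
E
python3 - <<'E'
from h import *
a=[optics.capture(n) for n in("top","scene")]
for n,c in zip(("top","scene"),a):
    cv2.imwrite(f"pics/{n}0.png",c["img"]); o,d=ray(c,[[320,200]]);print(n,o,d)
    np.save(f"{n}0.npy",c,allow_pickle=True)
print(sense())
E
```

```text
top [ 416.45548331   24.90433421 1250.12907348] [[ 0.10752586 -0.015814   -0.99414693]]
scene [-266.71045187  640.70635283  743.67705451] [[ 0.66726998 -0.50454674 -0.54809129]]
{'time_s': 0.1, 'joints': array([-1.39739023e+00,  3.13408476e-01,  1.49840131e+00,  1.02276649e-05,
        1.33099255e+00, -2.23397983e-01]), 'dq': array([-0.0008764 , -0.00146481, -0.00246741,  0.00095359, -0.00128167,
       -0.00135846]), 'tau': array([ 2.15525164e-03, -4.12900579e+01, -2.60143483e+01, -2.05464089e-04,
        2.99775144e-03, -1.60848674e-05]), 'eef_pos': array([ 202.84747654, -483.96656766,  230.76978643]), 'ee_rot': array([-6.04526801e-04,  9.80382853e-01,  1.97101739e-01,  2.00821805e-05]), 'force': array([ 0.1701301 , -0.64859322,  0.03514623]), 'wrist_torque': array([-0.05284396, -0.06415243,  0.01527619]), 'grip_width': 0.9983564310393747}
```

View pics/top0.png

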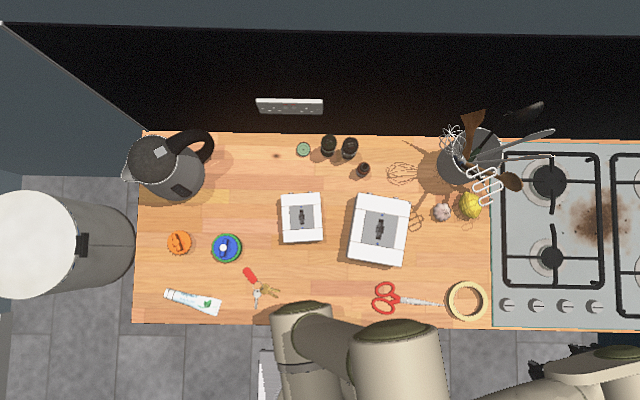

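View pics/scene0.png

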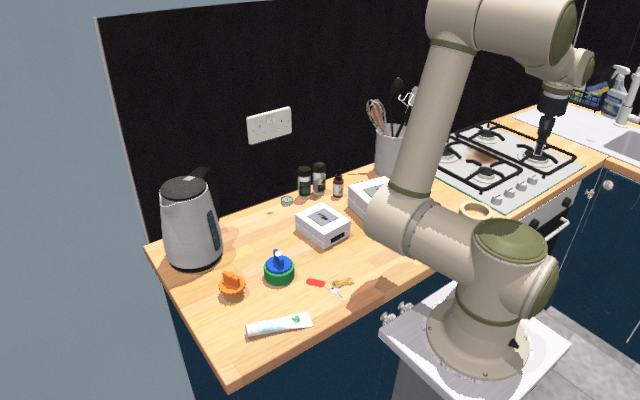

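The top view shows an orange cap at (179,243) and the blue cap in its green ring at (227,248). There are two housings, a small one at (302,217) and a large one at (379,230). The jars are at (328,145) and (349,147), the dropper at (363,170), and the garlic at (441,212). Next I'll measure the sizes and look at one close crop.

```bash
python3 - <<'E'
from h import *
c=np.load("top0.npy",allow_pickle=True).item();im=c["img"]
hsv=cv2.cvtColor(im,cv2.COLOR_BGR2HSV)
def comps(m,z,box,amin=30):
    k=np.zeros_like(m);x0,y0,x1,y1=box;k[y0:y1,x0:x1]=m[y0:y1,x0:x1]
    for q in cv2.findContours(k,0,2)[0]:
        if cv2.contourArea(q)<amin: continue
        r=cv2.minAreaRect(q);b=onz(c,cv2.boxPoints(r),z)
        print(" px",np.round(r[0]),"ctr",b.mean(0).round(1),"sides",np.linalg.norm(b[1]-b[0]).round(1),np.linalg.norm(b[2]-b[1]).round(1),"dir01",np.degrees(np.arctan2(*(b[1]-b[0])[1::-1])).round(1), "cen", onz(c,[q.reshape(-1,2).mean(0)],z).round(1))
print("white");comps(((hsv[...,2]>200)&(hsv[...,1]<40)).astype('u1'),80,(270,180,420,275),200)
print("grey");comps(((hsv[...,2]>100)&(hsv[...,2]<190)&(hsv[...,1]<40)).astype('u1'),80,(285,195,400,255),60)
print("dark");comps(((hsv[...,2]<90)).astype('u1'),80,(285,195,400,255),15)
print("green");comps(((hsv[...,0]>40)&(hsv[...,0]<85)&(hsv[...,1]>80)).astype('u1'),36,(200,225,255,275),30)
print("blue");comps(((hsv[...,0]>95)&(hsv[...,0]<130)&(hsv[...,1]>120)).astype('u1'),44,(200,225,255,275),10)
A=cv2.resize(im[225:275,200:260],None,fx=8,fy=8,interpolation=3)
B=cv2.resize(im[190:270,340:415],None,fx=5,fy=5,interpolation=3)
w=np.zeros((400,480+375,3),'u1');w[:,:480]=A;w[:,480:]=B
cv2.imwrite("pics/crop0.png",cv2.resize(w,(800,374)))
E
```

```text
white
 px [379. 229.] ctr [ 473.5 -145.9   80. ] sides 171.0 138.8 dir01 -8.8 cen [[ 471.2 -149.1   80. ]]
 px [301. 216.] ctr [501.3  53.5  80. ] sides 101.9 124.9 dir01 -85.0 cen [[513.9  55.7  80. ]]
grey
 px [379. 229.] ctr [ 472.1 -145.1   80. ] sides 84.4 85.2 dir01 -9.0 cen [[ 471.4 -144.1   80. ]]
 px [301. 217.] ctr [498.7  53.4  80. ] sides 60.3 60.0 dir01 -85.3 cen [[497.2  58.6  80. ]]
dark
 px [380. 226.] ctr [ 480.3 -147.8   80. ] sides 30.5 14.9 dir01 -11.0 cen [[ 478.7 -147.7   80. ]]
green
 px [226. 248.] ctr [418.3 247.5  36. ] sides 75.7 70.2 dir01 -88.9 cen [[419.6 248.2  36. ]]
blue
 px [225. 248.] ctr [418.2 249.9  44. ] sides 62.2 59.4 dir01 -88.9 cen [[414.1 248.8  44. ]]
```

View pics/crop0.png

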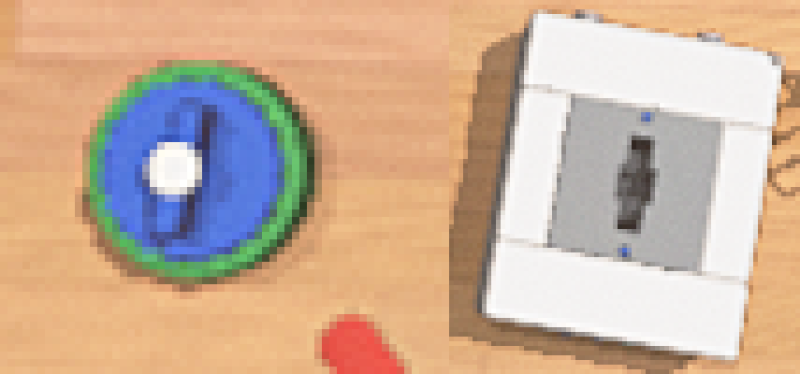

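The large housing measures 171 x 139 mm, so it is the one meant. It is centred near (472.5,-145.5), with its slot at a yaw of about -9 degrees. The blue cap in the green ring, at top pixel (226,248), is near (418,248) with its wing at about -12 degrees. I'll travel there, turning the tool to a yaw of about 168 degrees so that joint 6 has room for the clockwise turn later.

Emit:
{"op": "play_rows", "data": {
  "plan": [
    [15,35,6,0,0,0.12,1],
    [15,35,6,0,0,0.12,1],
    [15,35,6,0,0,0.12,1],
    [15,35,6,0,0,0.12,1],
    [15,35,6,0,0,0.12,1]
  ]
}}

```text
time_s: 0.52
eef_pos: [276.1, -305.8, 257.1]
ee_rot: [-0.004, 0.875, 0.484, -0.001]
force: [0.8, -0.4, 0.2]
grip_width: 0.997
```

Emit:
{"op": "play_rows", "data": {
  "plan": [
    [15,38,0,0,0,0.12,1],
    [15,38,0,0,0,0.12,1],
    [15,38,0,0,0,0.12,1],
    [15,38,0,0,0,0.12,1],
    [15,38,0,0,0,0.12,1]
  ]
}}

```text
time_s: 0.93
eef_pos: [350.1, -111.0, 257.7]
ee_rot: [-0.003, 0.684, 0.73, -0.002]
force: [0.9, -0.5, -0.2]
grip_width: 1.001
```

Emit:
{"op": "play_rows", "data": {
  "plan": [
    [8,38,0,0,0,0.12,1],
    [8,38,0,0,0,0.12,1],
    [8,38,0,0,0,0.12,1],
    [8,38,0,0,0,0.12,1],
    [8,38,0,0,0,0.12,1]
  ]
}}

```text
time_s: 1.35
eef_pos: [389.6, 89.5, 257.6]
ee_rot: [-0.002, 0.426, 0.905, -0.002]
force: [1.8, -0.3, 0.5]
grip_width: 0.998
```

Emit:
{"op": "play_rows", "data": {
  "plan": [
    [6,30,-5,0,0,0.12,1],
    [6,30,-5,0,0,0.12,1],
    [6,30,-5,0,0,0.12,1],
    [6,30,-5,0,0,0.12,1],
    [3,30,-5,0,0,0.12,1]
  ]
}}

```text
time_s: 1.77
eef_pos: [416.0, 250.1, 231.5]
ee_rot: [-0.001, 0.127, 0.992, -0.002]
force: [1.1, -0.8, -0.1]
grip_width: 1.001
```

Emit:
{"op": "play_rows", "data": {
  "plan": [
    [0,0,0,0,0,0.06,1],
    [0,0,0,0,0,0,1]
  ]
}}

```text
time_s: 1.93
eef_pos: [414.9, 254.8, 229.3]
ee_rot: [-0.002, 0.09, 0.996, -0.003]
force: [0.0, 0.9, 0.4]
grip_width: 0.998
```

```bash
python3 - <<'E'
from h import *
c=optics.capture("wrist");np.save("w1.npy",c,allow_pickle=True);cv2.imwrite("pics/w1.png",c["img"])
o,d=ray(c,[[320,200]]);print(o,d);s=sense();print(s["eef_pos"],s["ee_rot"],s["joints"])
print(proj(c,[[418,248,0],[418,248,44]]))
E
```

```text
[336.16005245 270.45675649 371.23814715] [[ 0.29994648 -0.05904548 -0.95212778]]
[414.80817496 254.54870682 229.2601904 ] [-0.00255499  0.09184937  0.99576666 -0.00243532] [ 0.31043931  0.23397779  1.60701748 -0.00256898  1.30720757 -1.07572031]
[[315.75960984 175.72562807]
 [315.07538369 183.83400793]]
```

View pics/w1.png

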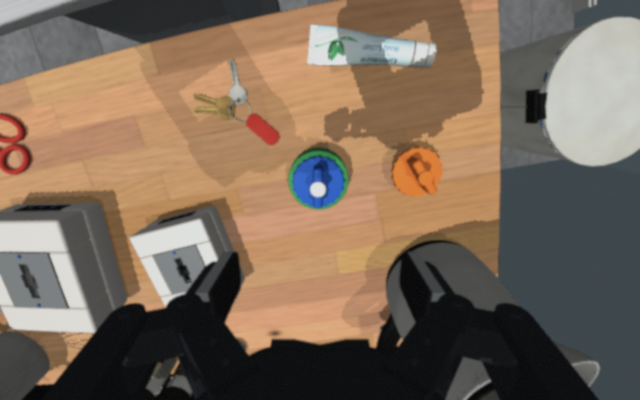

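The wrist view shows the blue cap at (319,180), with a white dot on its wing at (318,190). The orange cap is at (417,171). Next I'll get the cap centre and the wing angle.

```bash
python3 - <<'E'
from h import *
t=np.load("top0.npy",allow_pickle=True).item();w=np.load("w1.npy",allow_pickle=True).item()
for n,c,b in(("top",t,(200,225,255,275)),("w",w,(280,140,360,220))):
    x0,y0,x1,y1=b;im=c["img"][y0:y1,x0:x1];hsv=cv2.cvtColor(im,cv2.COLOR_BGR2HSV)
    m=((hsv[...,2]>190)&(hsv[...,1]<70)).astype('u1')
    k,l,s,ce=cv2.connectedComponentsWithStats(m);i=1+np.argmax(s[1:,4]);u=ce[i]+[x0,y0];print(n,"dot",u,s[i,4],onz(c,[u],73))
    g=((hsv[...,0]>40)&(hsv[...,0]<130)&(hsv[...,1]>90)).astype('u1')
    q=max(cv2.findContours(g,0,2)[0],key=cv2.contourArea).reshape(-1,2)+[x0,y0]
    P=onz(c,q,36)[:,:2].astype('f4');e=cv2.fitEllipse(P);print(n,"ring outer@36",e)
    bl=((hsv[...,0]>100)&(hsv[...,0]<130)&(hsv[...,1]>120)).astype('u1')
    q=max(cv2.findContours(bl,0,2)[0],key=cv2.contourArea).reshape(-1,2)+[x0,y0]
    print(n,"flange@44",cv2.fitEllipse(onz(c,q,44)[:,:2].astype('f4')))
x0,y0,x1,y1=285,145,355,215
cv2.imwrite("pics/c1.png",cv2.resize(w["img"][y0:y1,x0:x1],None,fx=8,fy=8,interpolation=2))
E
```

```text
top dot [222.75609756 247.        ] 41 [[419.19949447 250.2527789   73.        ]]
top ring outer@36 ((418.376708984375, 248.48248291015625), (72.67829132080078, 75.27281188964844), 174.37295532226562)
top flange@44 ((419.1047058105469, 249.69517517089844), (59.783226013183594, 59.95323944091797), 170.40322875976562)
w dot [317.15819209 189.22033898] 177 [[417.21025224 251.12108322  73.        ]]
w ring outer@36 ((415.0045471191406, 252.04737854003906), (72.79557800292969, 75.20394134521484), 74.5458755493164)
w flange@44 ((416.3913879394531, 251.76449584960938), (60.152950286865234, 61.209320068359375), 67.69609069824219)
```

View pics/c1.png

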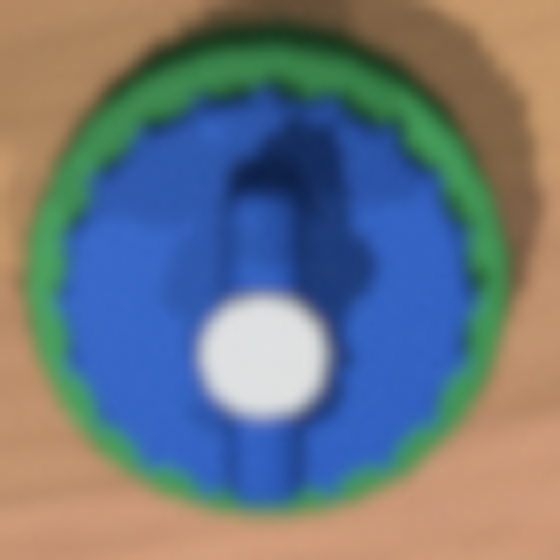

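```bash
python3 - <<'E'
from h import *
t=np.load("top0.npy",allow_pickle=True).item();w=np.load("w1.npy",allow_pickle=True).item();s=np.load("scene0.npy",allow_pickle=True).item()
im=s["img"][235:290,255:305];h=cv2.cvtColor(im,cv2.COLOR_BGR2HSV)
def tri(L):
    A=np.zeros((3,3));b=np.zeros(3)
    for c,u in L:
        o,d=ray(c,[u]);d=d[0]/np.linalg.norm(d);M=np.eye(3)-np.outer(d,d);A+=M;b+=M@o
    return np.linalg.solve(A,b)
print("dot tw",tri([(t,[222.76,247.]),(w,[317.16,189.22])]))
e=onz(w,np.array([[265,195],[265,495]])/8+[284.56,144.56],73);d=e[1]-e[0]
print(e,np.linalg.norm(d),np.degrees(np.arctan2(d[1],d[0])))
e=onz(w,np.array([[232,350],[298,350]])/8+[284.56,144.56],73);print("thick",np.linalg.norm(e[1]-e[0]))
cv2.imwrite("pics/s1.png",cv2.resize(im,None,fx=10,fy=10,interpolation=2))
# keyhole dots & slot in top and wrist
for n,c,b,z in(("top",t,(360,205,400,255),80),("w",w,(0,240,60,320),80)):
    x0,y0,x1,y1=b;hh=cv2.cvtColor(c["img"][y0:y1,x0:x1],cv2.COLOR_BGR2HSV)
    m=((hh[...,0]>95)&(hh[...,0]<130)&(hh[...,1]>80)).astype('u1')
    k,l,st,ce=cv2.connectedComponentsWithStats(m)
    P=onz(c,ce[1:]+[x0,y0],z);print(n,P.round(1).tolist(),st[1:,4])
E
```

```text
dot tw [418.96456395 251.02429341  67.50687625]
[[394.88400324 255.85666814  73.        ]
 [437.15904833 248.01311558  73.        ]] 42.99652025483431 -10.510922375835316
thick 9.13307732275957
top [[509.0, -152.1, 80.0], [435.3, -139.8, 80.0]] [2 2]
w [[433.5, -138.0, 80.0], [506.4, -149.6, 80.0]] [11  8]
```

View pics/s1.png

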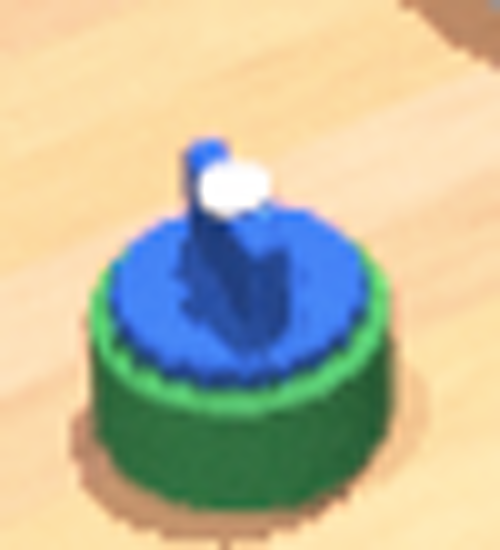

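The white dot is a thin disc on top of the wing. The wing angle is -10.5 degrees and the tool yaw is 169.5, so they are already aligned. I'll descend partway and measure again closer in.

Emit:
{"op": "play_rows", "data": {
  "plan": [
    [3,-4,-33,0,0,0,1],
    [0,0,-33,0,0,0,1],
    [0,0,-30,0,0,0,1],
    [0,0,0,0,0,0,1]
  ]
}}

```text
time_s: 2.32
eef_pos: [418.6, 248.3, 132.3]
ee_rot: [0.0, 0.098, 0.995, -0.001]
force: [-1.6, -0.3, -0.3]
grip_width: 0.999
```

```bash
cat >> h.py <<'E'
def grab(n,name):
    c=optics.capture(n);np.save(name+".npy",c,allow_pickle=True);cv2.imwrite(f"pics/{name}.png",c["img"]);return c
def yaw(s): q=s["ee_rot"];return np.degrees(2*np.arctan2(q[2],q[1]))
def capfit(c,zf,box):
    x0,y0,x1,y1=box;h=cv2.cvtColor(c["img"],cv2.COLOR_BGR2HSV)
    k=np.zeros(h.shape[:2],'u1');k[y0:y1,x0:x1]=1
    def big(m):
        m=(m*k).astype('u1');return max(cv2.findContours(m,0,1)[0],key=cv2.contourArea).reshape(-1,2)
    q=big((h[...,0]>100)&(h[...,0]<130)&(h[...,1]>120));print("flange",cv2.fitEllipse(onz(c,q,zf+8)[:,:2].astype('f4')))
    q=big((h[...,2]>190)&(h[...,1]<70));e=cv2.fitEllipse(q.astype('f4'));print("dot px",e,onz(c,[e[0]],zf+37).round(1))
E
python3 - <<'E'
from h import *
c=grab("wrist","w2");s=sense();print(s["eef_pos"],yaw(s),s["joints"])
u=proj(c,[417.5,250.5,50])[0];print(u);r=60
x,y=u.astype(int);capfit(c,36,(max(x-r,0),max(y-r,0),x+r,y+r))
E
```

```text
[419.86965208 248.76970541 135.11451976] 168.744942861044 [ 0.29578597  0.33371151  1.739442   -0.0032325   1.06539715 -1.07701182]
[321.74485177 207.17467985]
flange ((416.7356262207031, 251.60882568359375), (59.99585723876953, 63.25783920288086), 79.5495376586914)
dot px ((322.5970764160156, 217.235107421875), (18.991331100463867, 19.397165298461914), 133.51675415039062) [[417.7 251.   73. ]]
```

View pics/w2.png

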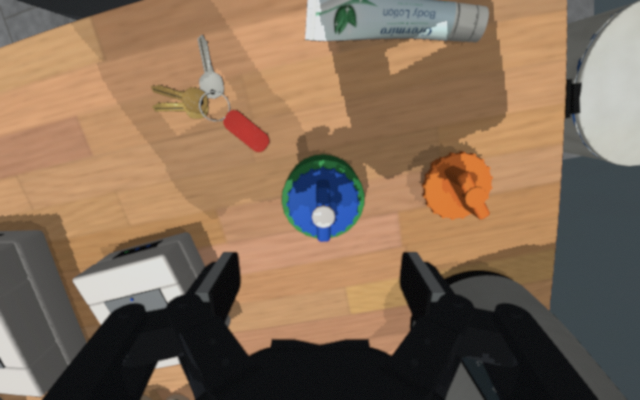

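Emit:
{"op": "play_rows", "data": {
  "plan": [
    [-2,2,-30,0,0,0.012,0.2],
    [0,0,-28,0,0,0,0.0],
    [0,0,-15,0,0,0,-0.2],
    [0,0,0,0,0,0,-0.2]
  ]
}}

```text
time_s: 2.7
eef_pos: [423.0, 250.5, 68.6]
ee_rot: [0.008, 0.096, 0.995, 0.002]
force: [-0.3, 0.2, -0.4]
grip_width: 0.452
```

```bash
python3 - <<'E'
from h import *
s=sense();print(s["eef_pos"],yaw(s),s["ee_rot"],s["force"],s["grip_width"])
E
```

```text
[423.01047487 250.46619871  68.5501397 ] 168.97231065435318 [0.00833422 0.09608277 0.9953367  0.00186943] [-0.27108677  0.18899926 -0.37446961] 0.45167636531479977
```

Emit:
{"op": "play_rows", "data": {
  "plan": [
    [-5.3,0,-3,0.0,0.017,0.008,-0.2],
    [0,0,0,0,0,0,-0.2],
    [0,0,-4,0,0,0,-0.2],
    [0,0,0,0,0,0,-0.2]
  ]
}}

```text
time_s: 3.03
eef_pos: [420.9, 250.9, 67.8]
ee_rot: [0.003, 0.093, 0.996, 0.003]
force: [-0.3, -0.0, -0.7]
grip_width: 0.399
```

```bash
cat > st.py <<'E'
from h import *
s=sense();q=s["ee_rot"];w,x,y,z=q
print(round(s["time_s"],2),s["eef_pos"].round(2),"yaw",yaw(s).round(2),"toolz",round(2*(x*z+w*y),4),round(2*(y*z-w*x),4),"F",s["force"].round(2),"M",s["wrist_torque"].round(3),"g",round(s["grip_width"],3))
E
python3 st.py
```

```text
3.03 [420.91 250.85  67.78] yaw 169.29 toolz 0.0072 0.005 F [-0.32 -0.02 -0.69] M [-0.044  0.026  0.001] g 0.399
```

Emit:
{"op": "play_rows", "data": {
  "plan": [
    [-3.0,0,-12,-0.005,0.008,0.004,-0.2],
    [-1,0,-8,0,0,0,-0.2],
    [-0.5,0,-4,0,0,0,-0.2]
  ]
}}

```text
time_s: 3.28
eef_pos: [417.5, 251.3, 44.2]
ee_rot: [0.002, 0.091, 0.996, 0.001]
force: [-0.8, -1.1, -0.1]
grip_width: 0.401
```

```bash
python3 st.py
```

```text
3.28 [417.51 251.28  44.24] yaw 169.53 toolz 0.0035 0.0011 F [-0.75 -1.06 -0.07] M [-0.019 -0.019 -0.013] g 0.401
```

Emit:
{"op": "play_rows", "data": {
  "plan": [
    [0,0,3.5,0,0,0,-0.4],
    [0,-0.3,1,0,0,0,-0.55],
    [0,0,0,0,0,0,-0.7],
    [0,0,0,0,0,0,-0.9],
    [0,0,0,0,0,0,-1]
  ],
  "grip_force": 40
}}

```text
time_s: 3.7
eef_pos: [416.6, 250.8, 47.8]
ee_rot: [0.0, 0.091, 0.996, 0.0]
force: [-0.2, -0.2, -1.0]
grip_width: 0.117
```

```bash
python3 st.py
```

```text
3.7 [416.6  250.8   47.75] yaw 169.54 toolz 0.0006 0.0001 F [-0.18 -0.18 -1.02] M [-0.026  0.03   0.071] g 0.117
```

The opening is about 10 mm, so the wing is gripped. Next I'll lift.

Emit:
{"op": "play_rows", "data": {
  "plan": [
    [0,0,0,0,0,0,-1],
    [0,0,5,0,0,0,-1],
    [0,0,12,0,0,0,-1],
    [0,0,25,0,0,0,-1],
    [0,0,30,0,0,0,-1]
  ],
  "grip_force": 60
}}

```text
time_s: 4.12
eef_pos: [413.2, 249.6, 117.8]
ee_rot: [-0.005, 0.091, 0.996, -0.002]
force: [1.1, -0.4, -1.4]
grip_width: 0.114
```

Emit:
{"op": "play_rows", "data": {
  "plan": [
    [0,0,30,0,0,0,-1],
    [2,-15,25,0,0,0,-1],
    [3,-25,10,0,0,0,-1],
    [3,-30,0,0,0,0,-1],
    [4,-35,0,0,0,0,-1]
  ]
}}

```text
time_s: 4.53
eef_pos: [425.7, 146.0, 193.9]
ee_rot: [0.001, 0.087, 0.996, -0.0]
force: [0.5, -0.5, -1.3]
grip_width: 0.115
```

```bash
python3 st.py
```

```text
4.53 [425.74 145.99 193.95] yaw 170.01 toolz 0.001 -0.0002 F [ 0.48 -0.51 -1.32] M [ 0.028 -0.089  0.016] g 0.115
```

Emit:
{"op": "play_rows", "data": {
  "plan": [
    [6,-37,0,0,0,0,-1],
    [6,-37,0,0,0,0,-1],
    [6,-37,0,0,0,0,-1],
    [6,-37,0,0,0,0,-1],
    [6,-37,0,0,0,0,-1]
  ]
}}

```text
time_s: 4.95
eef_pos: [454.7, -46.7, 197.4]
ee_rot: [0.003, 0.085, 0.996, -0.0]
force: [0.7, 0.5, -0.5]
grip_width: 0.118
```

Emit:
{"op": "play_rows", "data": {
  "plan": [
    [4,-15,0,0,0,0,-1],
    [0,0,0,0,0,0,-1]
  ]
}}

```text
time_s: 5.12
eef_pos: [459.1, -68.4, 198.1]
ee_rot: [0.004, 0.089, 0.996, -0.001]
force: [0.2, 0.5, -1.8]
grip_width: 0.113
```

```bash
python3 st.py; python3 - <<'E'
from h import *
c=grab("wrist","w3");c2=grab("top","t3")
for n,c in(("w",c),("t",c2)):
    u=proj(c,[472,-146,80])[0];print(n,u)
    h=cv2.cvtColor(c["img"],cv2.COLOR_BGR2HSV);x,y=u.astype(int);r=70 if n=="w" else 25
    k=np.zeros(h.shape[:2],bool);k[max(y-r,0):y+r,max(x-r,0):x+r]=1
    m=(k&(h[...,0]>95)&(h[...,0]<130)&(h[...,1]>80)).astype('u1')
    _,_,st,ce=cv2.connectedComponentsWithStats(m)
    P=onz(c,ce[1:],80);print(ce[1:].round(1).tolist(),P.round(1).tolist(),st[1:,4])
E
```

```text
5.12 [459.13 -68.41 198.14] yaw 169.81 toolz 0.0072 -0.0025 F [ 0.22  0.54 -1.8 ] M [0.017 0.043 0.015] g 0.113
w [245.82954202 220.52963298]
[[243.2, 183.4], [292.2, 237.2], [250.0, 234.0], [251.0, 251.5]] [[434.1, -138.4, 80.0], [498.3, -103.9, 80.0], [487.2, -145.7, 80.0], [507.0, -149.9, 80.0]] [  16 2137    1   16]
t [379.52322232 229.01500507]Traceback (most recent call last):
  File "<stdin>", line 9, in <module>
  File "h.py", line 10, in onz
    o,d=ray(c,uv); return o+d*((z-o[2])/d[:,2])[:,None]
        ~~~^^^^^^
  File "h.py", line 5, in ray
    p=cv2.undistortPoints(np.array(uv,float).reshape(-1,1,2),K,np.array(c["dist"],float)).reshape(-1,2)
      ~~~~~~~~~~~~~~~~~~~^^^^^^^^^^^^^^^^^^^^^^^^^^^^^^^^^^^^^^^^^^^^^^^^^^^^^^^^^^^^^^^^
cv2.error: OpenCV(4.12.0) /io/opencv/modules/calib3d/src/undistort.dispatch.cpp:347: error: (-215:Assertion failed) CV_IS_MAT(_src) && CV_IS_MAT(_dst) && (_src->rows == 1 || _src->cols == 1) && (_dst->rows == 1 || _dst->cols == 1) && _src->cols + _src->rows - 1 == _dst->rows + _dst->cols - 1 && (CV_MAT_TYPE(_src->type) == CV_32FC2 || CV_MAT_TYPE(_src->type) == CV_64FC2) && (CV_MAT_TYPE(_dst->type) == CV_32FC2 || CV_MAT_TYPE(_dst->type) == CV_64FC2) in function 'cvUndistortPointsInternal'
```

View pics/w3.png

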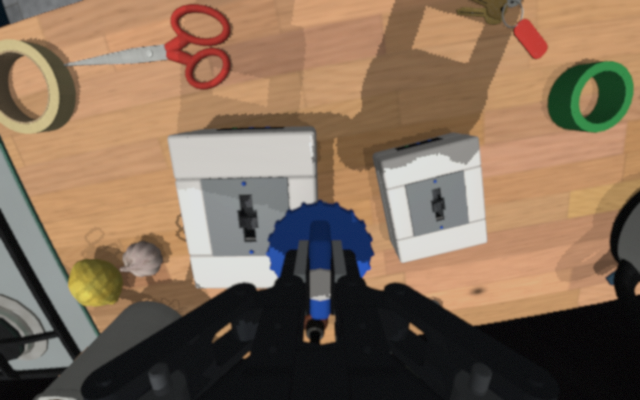

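Through the wrist camera the keyhole dots at (243,183) and (251,252) give a centre of (470.5,-144.2) and a yaw of -9.0 degrees, while the top camera said (472.2,-146). To cancel the camera bias I'll measure the cap in the hand with the same wrist camera.

```bash
cat >> h.py <<'E'
from scipy.optimize import least_squares
def inhand(c,s):
    h=cv2.cvtColor(c["img"],cv2.COLOR_BGR2HSV);p=s["eef_pos"];z=p[2]-3.75
    m=((h[...,0]>100)&(h[...,0]<130)&(h[...,1]>120)).astype('u1');q=max(cv2.findContours(m,0,1)[0],key=cv2.contourArea).reshape(-1,2)
    for zz in (z,z-8):
        P=onz(c,q,zz)[:,:2]-p[:2]
        a=np.radians(yaw(s));ux=np.array([np.cos(a),np.sin(a)]);uy=np.array([-ux[1],ux[0]])
        L=np.c_[P@ux,P@uy];L=L[L[:,0]>8]   # far side from fingers: camera side (+tool x)
        f=least_squares(lambda v:np.hypot(L[:,0]-v[0],L[:,1]-v[1])-v[2],[0,0,31],loss="soft_l1")
        print("inhand tool-x,y,R",f.x.round(2),"rms",np.sqrt(np.mean(f.fun**2)).round(2),len(L),"world off",(f.x[0]*ux+f.x[1]*uy).round(2))
def dots(c,g=(471,-145)):
    h=cv2.cvtColor(c["img"],cv2.COLOR_BGR2HSV)
    m=((h[...,0]>95)&(h[...,0]<130)&(h[...,1]>80)).astype('u1')
    _,_,st,ce=cv2.connectedComponentsWithStats(m)
    for e,a in zip(ce[1:],st[1:,4]):
        P=onz(c,[e],80)[0]
        if a<60 and 28<np.hypot(P[0]-g[0],P[1]-g[1])<45: print("dot",e.round(1),P.round(2),a)
E
python3 - <<'E'
from h import *
c=np.load("w3.npy",allow_pickle=True).item();s=sense();inhand(c,s);dots(c)
E
```

```text
inhand tool-x,y,R [ 1.56  2.29 28.94] rms 6.37 153 world off [-1.94 -1.98]
inhand tool-x,y,R [-2.57  2.29 30.5 ] rms 0.62 120 world off [ 2.13 -2.71]
dot [243.2 183.4] [ 434.07 -138.38   80.  ] 16
dot [251.  251.5] [ 506.97 -149.89   80.  ] 16
```

Emit:
{"op": "play_rows", "data": {
  "plan": [
    [3,-20,0,0,0,0.01,-1],
    [3,-20,-8,0,0,0.01,-1],
    [2,-18,-10,0,0,0,-1],
    [1,-6,-8,0,0,0,-1],
    [0,0,0,0,0,0,-1]
  ]
}}

```text
time_s: 5.63
eef_pos: [467.5, -124.3, 172.2]
ee_rot: [0.004, 0.073, 0.997, 0.0]
force: [-0.9, 0.7, -2.1]
grip_width: 0.115
```

Emit:
{"op": "play_rows", "data": {
  "plan": [
    [0,0,0,0,0,0,-1]
  ]
}}

```text
time_s: 5.72
eef_pos: [467.4, -123.0, 172.2]
ee_rot: [0.003, 0.072, 0.997, 0.001]
force: [0.0, 0.9, -0.6]
grip_width: 0.108
```

```bash
python3 st.py; python3 - <<'E'
from h import *
s=sense();c=grab("wrist","w4");inhand(c,s);dots(c)
E
python3 st.py
```

```text
5.72 [ 467.38 -123.02  172.18] yaw 171.7 toolz 0.007 0.0008 F [ 0.03  0.92 -0.57] M [-0.003  0.035 -0.005] g 0.108
inhand tool-x,y,R [ 4.01 -0.12 28.14] rms 7.31 166 world off [-3.95  0.7 ]
inhand tool-x,y,R [-0.74 -0.11 30.28] rms 0.69 125 world off [ 0.75 -0.  ]
dot [295.2 170.1] [ 433.9  -138.51   80.  ] 21
5.77 [ 467.31 -122.8   172.19] yaw 171.72 toolz 0.0069 0.0009 F [ 0.18  0.35 -1.87] M [-0.01   0.028  0.046] g 0.113
```

Emit:
{"op": "play_rows", "data": {
  "plan": [
    [1.5,-12,-8,0,0.007,-0.012,-1],
    [1,-7,-6,0,0,0,-1],
    [0.5,-4,-4,0,0,0,-1],
    [0,-2,0,0,0,0,-1]
  ]
}}

```text
time_s: 6.1
eef_pos: [471.1, -147.2, 153.7]
ee_rot: [0.0, 0.077, 0.997, 0.0]
force: [0.2, 0.3, -0.7]
grip_width: 0.111
```

```bash
python3 st.py
```

```text
6.1 [ 471.05 -147.25  153.67] yaw 171.18 toolz 0.0009 0.0003 F [ 0.25  0.29 -0.67] M [-0.024  0.041 -0.003] g 0.111
```

Emit:
{"op": "play_rows", "data": {
  "plan": [
    [-1,2,-8,0,0,0,-1],
    [-0.5,1,-8,0,0,0,-1],
    [0,0,-4,0,0,0,-1]
  ]
}}

```text
time_s: 6.35
eef_pos: [469.6, -144.7, 132.3]
ee_rot: [0.001, 0.077, 0.997, -0.0]
force: [0.1, 0.5, -0.7]
grip_width: 0.118
```

```bash
python3 st.py;python3 - <<'E'
from h import *
s=sense();c=grab("wrist","w5");inhand(c,s);dots(c)
E
python3 st.py
```

```text
6.35 [ 469.57 -144.67  132.31] yaw 171.12 toolz 0.0017 -0.0002 F [ 0.06  0.48 -0.71] M [ 0.01   0.038 -0.02 ] g 0.118
inhand tool-x,y,R [ 3.43 -0.63 28.75] rms 7.38 168 world off [-3.29  1.15]
inhand tool-x,y,R [-1.2  -0.66 30.83] rms 0.65 127 world off [1.29 0.47]
dot [320.  175.5] [ 434.21 -138.4    80.  ] 38
6.4 [ 469.31 -144.53  131.76] yaw 171.12 toolz 0.0007 0.0004 F [-0.03  0.65 -2.09] M [0.04  0.036 0.013] g 0.117
```

The cap in the hand, at (470.7,-144.1), lines up with the keyhole at (470.6,-144.2). I'll lower it in.

Emit:
{"op": "play_rows", "data": {
  "plan": [
    [0.3,0.2,-5,0,0,0,-1],
    [0.2,0.1,-5,0,0,0,-1],
    [0,0,-4,0,0,0,-1],
    [0,0,-3,0,0,0,-1]
  ]
}}

```text
time_s: 6.73
eef_pos: [470.0, -143.8, 113.3]
ee_rot: [0.001, 0.077, 0.997, 0.0]
force: [0.4, -0.7, -1.0]
grip_width: 0.113
```

```bash
python3 st.py
```

```text
6.73 [ 469.98 -143.8   113.32] yaw 171.16 toolz 0.0011 0.0003 F [ 0.45 -0.69 -0.98] M [-0.008  0.002 -0.018] g 0.113
```

Emit:
{"op": "play_rows", "data": {
  "plan": [
    [-0.3,-0.4,-3,0,0,0,-1],
    [0,0,-2.5,0,0,0,-1],
    [0,0,-2,0,0,0,-1]
  ]
}}

```text
time_s: 6.98
eef_pos: [469.6, -144.2, 104.8]
ee_rot: [0.0, 0.077, 0.997, 0.0]
force: [0.4, 0.9, -0.9]
grip_width: 0.121
```

```bash
python3 st.py
```

```text
6.98 [ 469.65 -144.19  104.83] yaw 171.16 toolz 0.001 0.0004 F [ 0.39  0.93 -0.91] M [-0.076 -0.043 -0.01 ] g 0.121
```

Emit:
{"op": "play_rows", "data": {
  "plan": [
    [0,0,-1.5,0,0,0,-1],
    [0,0,-1,0,0,0,-1]
  ]
}}

```text
time_s: 7.15
eef_pos: [469.6, -144.2, 101.9]
ee_rot: [0.0, 0.077, 0.997, 0.0]
force: [0.1, 0.6, -1.4]
grip_width: 0.113
```

Emit:
{"op": "play_rows", "data": {
  "plan": [
    [0,0,-1,0,0,0,-1],
    [0,0,-1,0,0,0,-1]
  ]
}}

```text
time_s: 7.32
eef_pos: [469.8, -144.3, 99.9]
ee_rot: [0.001, 0.077, 0.997, 0.0]
force: [1.0, -0.0, -0.7]
grip_width: 0.117
```

Emit:
{"op": "play_rows", "data": {
  "plan": [
    [0,0,-0.8,0,0,0,-1],
    [0,0,-0.8,0,0,0,-1]
  ]
}}

```text
time_s: 7.48
eef_pos: [469.8, -144.3, 98.3]
ee_rot: [0.001, 0.077, 0.997, 0.0]
force: [-0.3, 0.5, 0.3]
grip_width: 0.117
```

Emit:
{"op": "play_rows", "data": {
  "plan": [
    [0,0,-0.8,0,0,0,-1],
    [0,0,0,0,0,0,-1]
  ]
}}

```text
time_s: 7.65
eef_pos: [469.9, -144.4, 97.8]
ee_rot: [0.001, 0.077, 0.997, -0.0]
force: [-1.1, 1.0, 2.1]
grip_width: 0.118
```

Emit:
{"op": "play_rows", "data": {
  "plan": [
    [0,0,-0.8,0,0,0,-1],
    [0,0,-0.3,0,0,0,-1]
  ]
}}

```text
time_s: 7.82
eef_pos: [470.0, -144.4, 97.2]
ee_rot: [0.001, 0.077, 0.997, -0.0]
force: [-2.4, 1.3, 4.8]
grip_width: 0.115
```

```bash
python3 st.py
```

```text
7.82 [ 469.96 -144.35   97.24] yaw 171.17 toolz 0.002 -0.0003 F [-2.39  1.28  4.8 ] M [0.239 0.41  0.033] g 0.115
```

Emit:
{"op": "play_rows", "data": {
  "plan": [
    [0,0,0,0,0,-0.05,-1],
    [0,0,0,0,0,-0.05,-1]
  ]
}}

```text
time_s: 7.98
eef_pos: [470.4, -144.6, 97.8]
ee_rot: [0.002, 0.128, 0.992, -0.0]
force: [-0.5, 0.3, 2.2]
grip_width: 0.113
```

```bash
python3 st.py
```

```text
7.98 [ 470.38 -144.59   97.76] yaw 165.33 toolz 0.0033 -0.0014 F [-0.55  0.26  2.18] M [0.033 0.116 0.01 ] g 0.113
```

Emit:
{"op": "play_rows", "data": {
  "plan": [
    [-0.2,0.1,-0.7,0,0.002,-0.06,-1],
    [-0.2,0.1,-0.4,0,0,-0.06,-1],
    [0,0.1,-0.4,0,0,-0.06,-1]
  ]
}}

```text
time_s: 8.23
eef_pos: [471.1, -144.9, 97.4]
ee_rot: [0.003, 0.22, 0.975, -0.001]
force: [-1.4, -0.3, 4.0]
grip_width: 0.11
```

```bash
python3 st.py
```

```text
8.23 [ 471.12 -144.92   97.36] yaw 154.54 toolz 0.0043 -0.0039 F [-1.42 -0.35  4.03] M [0.083 0.184 0.028] g 0.11
```

Emit:
{"op": "play_rows", "data": {
  "plan": [
    [-0.8,0.6,-0.5,0.004,0.004,-0.06,-1],
    [-0.7,0.6,-0.4,0.001,0.001,-0.06,-1],
    [-0.6,0.5,-0.4,0.001,0.001,-0.06,-1]
  ]
}}

```text
time_s: 8.48
eef_pos: [470.8, -144.3, 97.5]
ee_rot: [0.002, 0.312, 0.95, -0.0]
force: [0.1, 0.4, 3.9]
grip_width: 0.118
```

```bash
python3 st.py
```

```text
8.48 [ 470.76 -144.32   97.48] yaw 143.7 toolz 0.0031 -0.0013 F [0.08 0.37 3.87] M [0.05  0.012 0.041] g 0.118
```

Emit:
{"op": "play_rows", "data": {
  "plan": [
    [-0.9,0.6,-0.5,0.002,0.004,-0.06,-1],
    [-0.8,0.6,-0.4,0.001,0.001,-0.06,-1],
    [-0.6,0.5,-0.4,0.001,0.001,-0.06,-1]
  ]
}}

```text
time_s: 8.73
eef_pos: [470.2, -143.7, 97.6]
ee_rot: [0.001, 0.4, 0.917, 0.0]
force: [0.7, 0.1, 3.2]
grip_width: 0.113
```

```bash
python3 st.py
```

```text
8.73 [ 470.23 -143.68   97.58] yaw 132.85 toolz 0.0025 -0.0006 F [0.72 0.08 3.23] M [ 0.017 -0.025  0.036] g 0.113
```

Emit:
{"op": "play_rows", "data": {
  "plan": [
    [-0.6,0.4,-0.7,0.001,0.003,-0.05,-1],
    [-0.5,0.3,-0.5,0.001,0.001,-0.05,-1],
    [-0.5,0.3,-0.5,0.001,0.001,-0.05,-1]
  ]
}}

```text
time_s: 8.98
eef_pos: [470.3, -143.6, 97.3]
ee_rot: [0.001, 0.471, 0.882, 0.0]
force: [0.0, -0.1, 4.9]
grip_width: 0.111
```

```bash
python3 st.py
```

```text
8.98 [ 470.3  -143.6    97.32] yaw 123.79 toolz 0.0024 -0.0006 F [ 0.02 -0.09  4.92] M [0.033 0.007 0.039] g 0.111
```

Emit:
{"op": "play_rows", "data": {
  "plan": [
    [-0.5,0.4,-0.7,0.001,0.002,-0.05,-1],
    [-0.5,0.3,-0.6,0.001,0.001,-0.05,-1],
    [-0.4,0.3,-0.5,0.001,0.001,-0.04,-1]
  ]
}}

```text
time_s: 9.23
eef_pos: [470.6, -143.6, 97.1]
ee_rot: [0.002, 0.535, 0.845, 0.001]
force: [-0.6, 0.5, 4.4]
grip_width: 0.118
```

```bash
python3 st.py
```

```text
9.23 [ 470.58 -143.6    97.12] yaw 115.33 toolz 0.0034 -0.0008 F [-0.57  0.52  4.43] M [0.077 0.135 0.035] g 0.118
```

Emit:
{"op": "play_rows", "data": {
  "plan": [
    [-0.5,0.3,-0.7,0.001,0.003,-0.04,-1],
    [-0.4,0.2,-0.5,0.0,0.001,-0.03,-1]
  ]
}}

```text
time_s: 9.4
eef_pos: [470.8, -143.7, 97.1]
ee_rot: [0.002, 0.566, 0.825, 0.0]
force: [-0.6, 0.0, 5.3]
grip_width: 0.115
```

Emit:
{"op": "play_rows", "data": {
  "plan": [
    [-0.3,0.2,-0.5,0.0,0.001,-0.03,-1],
    [-0.3,0.2,-0.5,0.0,0.001,-0.03,-1]
  ]
}}

```text
time_s: 9.57
eef_pos: [471.1, -143.8, 97.1]
ee_rot: [0.002, 0.592, 0.806, -0.0]
force: [-0.8, -0.1, 4.9]
grip_width: 0.115
```

```bash
python3 st.py
```

```text
9.57 [ 471.08 -143.82   97.11] yaw 107.47 toolz 0.0032 -0.0036 F [-0.83 -0.1   4.93] M [0.074 0.189 0.08 ] g 0.115
```

Emit:
{"op": "play_rows", "data": {
  "plan": [
    [-0.9,0.5,-0.6,0.003,0.003,-0.03,-1],
    [-0.7,0.4,-0.6,0.001,0.001,-0.03,-1]
  ]
}}

```text
time_s: 9.73
eef_pos: [470.9, -143.7, 97.1]
ee_rot: [0.002, 0.617, 0.787, 0.0]
force: [0.5, 0.6, 4.1]
grip_width: 0.115
```

```bash
python3 st.py
```

```text
9.73 [ 470.86 -143.75   97.14] yaw 103.86 toolz 0.0032 -0.0021 F [0.52 0.6  4.14] M [-0.02   0.043  0.075] g 0.115
```

Emit:
{"op": "play_rows", "data": {
  "plan": [
    [-0.8,0.4,-0.8,0.002,0.003,-0.025,-1],
    [-0.7,0.4,-0.6,0.001,0.001,-0.025,-1]
  ]
}}

```text
time_s: 9.9
eef_pos: [470.7, -143.8, 97.0]
ee_rot: [0.002, 0.637, 0.771, 0.0]
force: [-0.3, -0.0, 6.0]
grip_width: 0.115
```

Emit:
{"op": "play_rows", "data": {
  "plan": [
    [-0.6,0.3,-0.6,0.001,0.002,-0.025,-1],
    [-0.5,0.3,-0.5,0.001,0.001,-0.02,-1]
  ]
}}

```text
time_s: 10.07
eef_pos: [470.7, -143.9, 97.0]
ee_rot: [0.002, 0.655, 0.755, 0.0]
force: [-1.3, 0.4, 5.4]
grip_width: 0.115
```

```bash
python3 st.py
```

```text
10.07 [ 470.66 -143.85   97.03] yaw 98.13 toolz 0.0033 -0.0017 F [-1.34  0.38  5.38] M [0.067 0.243 0.064] g 0.115
```

Emit:
{"op": "play_rows", "data": {
  "plan": [
    [-0.5,0.4,-0.6,0.002,0.003,-0.025,-1],
    [-0.5,0.4,-0.5,0.001,0.001,-0.025,-1]
  ]
}}

```text
time_s: 10.23
eef_pos: [470.5, -143.9, 97.0]
ee_rot: [0.001, 0.675, 0.738, 0.0]
force: [-2.0, -1.0, 5.2]
grip_width: 0.115
```

Emit:
{"op": "play_rows", "data": {
  "plan": [
    [-0.4,0.4,-0.6,0.001,0.002,-0.025,-1],
    [-0.4,0.4,-0.5,0.001,0.001,-0.02,-1]
  ]
}}

```text
time_s: 10.4
eef_pos: [470.3, -143.9, 96.9]
ee_rot: [0.001, 0.692, 0.722, -0.0]
force: [-1.1, -0.6, 5.1]
grip_width: 0.12
```

```bash
python3 st.py
```

```text
10.4 [ 470.32 -143.88   96.85] yaw 92.43 toolz 0.0007 -0.0011 F [-1.12 -0.61  5.06] M [-0.075  0.305  0.053] g 0.12
```

Emit:
{"op": "play_rows", "data": {
  "plan": [
    [-0.2,0.4,-0.6,0.001,0.001,-0.025,-1],
    [-0.2,0.4,-0.5,0.001,0.001,-0.025,-1]
  ]
}}

```text
time_s: 10.57
eef_pos: [470.4, -143.9, 96.7]
ee_rot: [0.0, 0.71, 0.704, -0.0]
force: [-3.0, -0.7, 5.2]
grip_width: 0.114
```

Emit:
{"op": "play_rows", "data": {
  "plan": [
    [-0.2,0.4,-0.6,0.001,0.001,-0.02,-1],
    [-0.2,0.4,-0.6,0.001,0.001,-0.02,-1]
  ]
}}

```text
time_s: 10.73
eef_pos: [470.4, -143.9, 96.5]
ee_rot: [0.0, 0.725, 0.689, -0.001]
force: [-0.8, -1.4, 5.7]
grip_width: 0.117
```

```bash
python3 st.py
```

```text
10.73 [ 470.44 -143.9    96.49] yaw 87.05 toolz -0.0004 -0.0011 F [-0.83 -1.39  5.69] M [-0.08   0.399 -0.004] g 0.117
```

Emit:
{"op": "play_rows", "data": {
  "plan": [
    [-0.2,0.4,-0.7,0.001,0.001,-0.025,-1],
    [-0.2,0.4,-0.6,0.001,0.001,-0.025,-1]
  ]
}}

```text
time_s: 10.9
eef_pos: [470.7, -143.7, 95.6]
ee_rot: [0.0, 0.743, 0.669, -0.0]
force: [1.4, -0.6, -0.3]
grip_width: 0.116
```

```bash
python3 st.py
```

```text
10.9 [ 470.67 -143.69   95.64] yaw 84.05 toolz -0.0003 -0.0006 F [ 1.45 -0.64 -0.3 ] M [-0.143 -0.341 -0.02 ] g 0.116
```

The force fell away at about 87 degrees, so the bar is in the gap. I'll stop turning and follow it down to flush.

Emit:
{"op": "play_rows", "data": {
  "plan": [
    [0,0,-1.0,0,0,0,-1],
    [0,0,-1.0,0,0,0,-1]
  ]
}}

```text
time_s: 11.07
eef_pos: [470.9, -143.8, 93.4]
ee_rot: [0.001, 0.743, 0.669, -0.0]
force: [0.9, -0.0, -1.8]
grip_width: 0.116
```

```bash
python3 st.py
```

```text
11.07 [ 470.91 -143.82   93.42] yaw 84.03 toolz 0.0004 -0.001 F [ 0.88 -0.01 -1.76] M [-0.    -0.003  0.007] g 0.116
```

Emit:
{"op": "play_rows", "data": {
  "plan": [
    [0,0,-0.7,0,0,0,-1],
    [0,0,-0.5,0,0,0,-1]
  ]
}}

```text
time_s: 11.23
eef_pos: [470.8, -143.8, 91.7]
ee_rot: [0.0, 0.743, 0.67, -0.0]
force: [-0.0, 0.6, -1.5]
grip_width: 0.112
```

```bash
python3 st.py
```

```text
11.23 [ 470.83 -143.78   91.67] yaw 84.09 toolz 0.0001 -0.0007 F [-0.03  0.57 -1.55] M [-0.012 -0.071  0.033] g 0.112
```

Still no resistance, so I'll keep going in small steps until I feel the plate.

Emit:
{"op": "play_rows", "data": {
  "plan": [
    [0,0,-0.5,0,0,0,-1],
    [0,0,-0.3,0,0,0,-1]
  ]
}}

```text
time_s: 11.4
eef_pos: [470.9, -143.8, 91.6]
ee_rot: [0.0, 0.742, 0.67, -0.0]
force: [-2.2, 0.3, 2.3]
grip_width: 0.11
```

Emit:
{"op": "play_rows", "data": {
  "plan": [
    [0,0,-0.4,0,0,0,-1]
  ]
}}

```text
time_s: 11.48
eef_pos: [470.9, -143.8, 91.6]
ee_rot: [0.0, 0.742, 0.67, -0.0]
force: [-1.9, 0.8, 7.1]
grip_width: 0.115
```

```bash
python3 st.py
```

```text
11.48 [ 470.9  -143.82   91.62] yaw 84.16 toolz 0.0003 -0.001 F [-1.86  0.8   7.06] M [ 0.229  0.439 -0.064] g 0.115
```

The plate is felt at TCP z 91.6, against 91.75 predicted for flush. I'll release and retreat straight up.

Emit:
{"op": "play_rows", "data": {
  "plan": [
    [0,0,0.2,0,0,0,-1],
    [0,0,0,0,0,0,-0.5],
    [0,0,0,0,0,0,-0.3],
    [0,0,0,0,0,0,-0.2],
    [0,0,1,0,0,0,-0.2]
  ]
}}

```text
time_s: 11.9
eef_pos: [470.8, -143.8, 92.5]
ee_rot: [0.0, 0.742, 0.67, -0.0]
force: [-0.0, 0.0, -0.3]
grip_width: 0.401
```

```bash
python3 st.py
```

```text
11.9 [ 470.84 -143.79   92.46] yaw 84.2 toolz 0.0001 -0.0009 F [-0.02  0.05 -0.33] M [ 0.037 -0.002  0.017] g 0.401
```

Emit:
{"op": "play_rows", "data": {
  "plan": [
    [0,0,6,0,0,0,-0.2],
    [0,0,15,0,0,0,-0.2],
    [0,0,25,0,0,0,-0.2],
    [0,0,30,0,0,0,-0.2],
    [0,0,30,0,0,0,-0.2]
  ]
}}

```text
time_s: 12.32
eef_pos: [467.6, -142.1, 198.3]
ee_rot: [-0.006, 0.742, 0.67, -0.002]
force: [0.1, 0.4, 0.5]
grip_width: 0.4
```

Emit:
{"op": "play_rows", "data": {
  "plan": [
    [-15,0,10,0,0,0,-0.2],
    [-25,0,0,0,0,0,-0.2],
    [-10,0,0,0,0,0,-0.2],
    [0,0,0,0,0,0,-0.2],
    [0,0,0,0,0,0,-0.2]
  ]
}}

```text
time_s: 12.73
eef_pos: [418.6, -143.2, 217.3]
ee_rot: [0.002, 0.742, 0.671, -0.0]
force: [0.2, 0.5, -0.5]
grip_width: 0.398
```

```bash
python3 st.py; python3 - <<'E'
from h import *
c=grab("wrist","w6");t=grab("top","t6");sc=grab("scene","s6")
u=proj(c,[471,-144,100])[0].astype(int);print(u)
capfit(c,80,(max(u[0]-90,0),max(u[1]-90,0),u[0]+90,u[1]+90))
cr=cv2.resize(t["img"][120:280,280:470],None,fx=2.1,fy=2.1)
w=np.zeros((400,800,3),'u1');w[:336,:399]=cr;k=c["img"];x0=int(np.clip(u[0]-100,0,440));y0=int(np.clip(u[1]-100,0,200));w[:,400:]=cv2.resize(k[y0:y0+200,x0:x0+200],(400,400));cv2.imwrite("pics/f6.png",w)
E
```

```text
12.73 [ 418.61 -143.25  217.35] yaw 84.21 toolz 0.002 -0.0024 F [ 0.24  0.49 -0.52] M [-0.023  0.047  0.035] g 0.398
[375 190]
flange ((468.47906494140625, -144.37472534179688), (60.136417388916016, 62.3091926574707), 19.156349182128906)
dot px ((387.5573425292969, 180.40133666992188), (126.89921569824219, 152.62319946289062), 72.4146728515625) [[ 479.5 -130.1  117. ]]
```

View pics/f6.png

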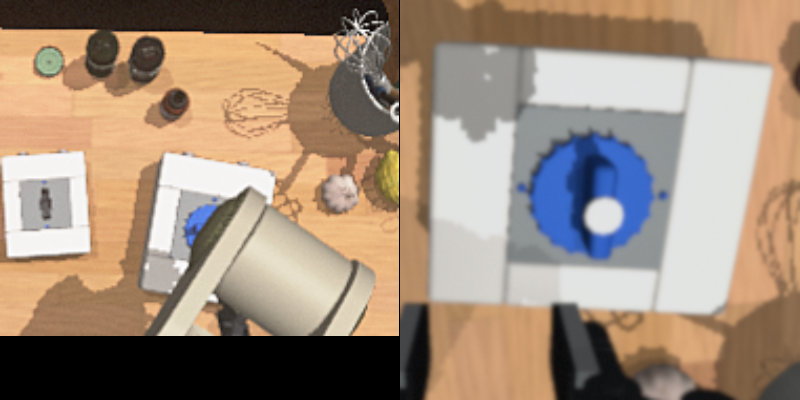

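The cap is seated between the blue dots with its wing across the slot. The flange measures about 61 mm across at flush height. The jars, dropper bottle and garlic are where they were, so I'll hand in.

```bash
python3 -c "
from rig import ctrl
print(ctrl.finish_job())"
```

```text
the job is handed in; nothing more can be done
None
```

The blue cap is refitted in the 170 x 140 mm housing, released, and the job was handed in at about 13 s. No verdict was reported.

**What I did:**
- I lifted the cap out of its green ring and lowered it through the keyed opening.
- The crossbar met the race with the flange about 7 mm above the plate.
- I turned it clockwise pressing with about 4 to 7 N, mostly 5 to 7. At about 87 degrees the force fell away and I stopped turning.
- The cap then sank freely until the plate was felt at tool height 91.6 mm, against 91.75 mm predicted for flush. The highest reading there was about 8 N.

**Last checks:**
- **Seating:** the wing stands across the slot, the flange measures about 61 mm across at flush height, and the gripper is clear of everything.
- **Bystanders:** in the last top picture the jars, dropper bottle and garlic look unmoved. I judged this by eye and did not measure it.
- **Disagreements:** the last wrist picture put the flange centre about 2 mm in x from the keyhole position I worked to, which is within the calibration error. The top and wrist cameras also differed by about 2 mm in both x and y throughout. The white-dot fit in the final check failed because it caught the white housing, so I ignored it.

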